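# Draw the tall board from the leaning stack and stand it in the gluing stand

### The job

Three plywood boards lean in a stack against the fence of a small wooden rack on the bench. Draw out the tallest one without toppling the other two, which stay leaning in the rack, and stand it, same end down, fully home in the slot of the wooden gluing stand, roughly centred along the slot.

Things in the scene. Friction and masses are not known exactly. Their poses are not given: they have to be found in the camera images.
- tall_board: Tallest board, to be moved: plywood, 10 mm thick (its x), 90 wide (y), 165 long (z, up), 0.1 kg. Origin: centre of its lower end. Front, middle or back of a stack of three leaning 12 degrees, face to face, on a fixed rack: 12 mm base, front lip 24 mm high, fence top 80 mm above the bench. Its top 70 mm or more stand clear of the rest; draw it upward along its own plane.
- wide_board: Stays in the rack: same plywood, 10 mm thick (its x), 110 mm wide (its y), 90 mm long (its z, up). Origin: centre of its lower end. If the tall board stood behind it, it sinks back a little further against what is behind it.
- small_board: Stays in the rack: same plywood, 10 mm thick (its x), 90 mm wide (its y), 82 mm long (its z, up). Origin: centre of its lower end. It too sinks back a little if the tall board stood behind it.
- stand: Wooden gluing stand, fixed: base 70 mm (its x) by 100 (y), 80 high (z, up). Origin: centre of its underside. One slot along its y through the middle, open at the top and both ends: 22 mm wide, floor 12 mm above the origin, walls straight to about 60 mm above the origin, then flared to a mouth about 54 mm wide. A board stands in it leaning up to 15 degrees either way.
Not all that is in view belongs to the job. What is shaped like the stand but orange is not meant.

How it is judged:
By the outcome, as a careful person would: the job done as asked, in the order asked, and still so for the second after the job is handed in, with the robot touching nothing.
It also fails if it takes over 38 s, if anything falls off the work surface, if the arm or the gripper's body presses on something with over 40 N, if the wrist force passes 120 N, or if a joint passes its speed limit or range.

### The arm

A 6-joint arm with a two-finger parallel gripper is mounted at the origin on a cart in front of the work surface, level with it; the furniture and walls round the work are solid. World frame = base frame: x ahead of the robot, y to its left, z up, the work surface at z = 0. Lengths are in m, angles in degrees, forces in N, time in s.
With the tool pointing down it reaches from about 0.4 to 0.825 m from the base axis. Payload 7 kg.
Tool frame: the origin (TCP) lies between the finger pads; the fingertips stand 19 mm ahead of it and the grasp point (between the pads) is the TCP; z points along the fingers, y is the line along which they close (so a half turn about z gives the same grasp; the last joint's range is limited). The gripper opens to 88 mm and grips with 3 to 60 N. Pads are 19 mm wide; open, the fingers measure 130 mm over their backs; the gripper's body (78 mm by 193 mm) begins 47 mm behind the grasp point.
Start: joints at [-48.295, 20.546, 0.682, 0, -70.136, -16.507], TCP at [0.287, -0.611, 0.246] pointing down, gripper open.
Joint ranges: [-176.03, 176.03], [-82.01, 121.73], [-58.28, 71.71], [-173.87, 95.51], [-174.79, -0.11], [-173.66, 173.66]. Speed limits (degrees/s): [136.94, 136.94, 172.46, 180, 180, 180].

### API

Orientations are given as [roll, pitch, yaw] about the fixed x, y, z axes, in that order (R = Rz(yaw) Ry(pitch) Rx(roll)).
In Python, from plant import r gives the robot as it stands. The module is installed in compiled form; this text tells all that it offers.
- The arm moves only by the shell command python3 -m pendant 'ROWS' [OPENING] [FORCE]. ROWS is JSON, a list of rows, each a list of 6 numbers: the shift along the tool's x, y, z in mm, then the turn, a rotation vector about the tool's x, y, z in rad. In form: [[tx, ty, tz, wx, wy, wz], ...]. A call has 1 to 20 rows; each row is the pose to reach, as a shift and turn from the pose commanded when the call began, along the tool's axes at that moment; what a row does not reach only later rows make up. A row lasts 1/8 s, in which the tool goes at most 62.5 mm and 10.7 degrees, less where a joint would pass 70% of its speed; a pose out of reach is approached as far as the arm can. A call with a gripper value outside its range is refused whole. OPENING is the finger opening in mm, from 0 to 87.6, set as the call begins (- or left out, the last holds). The fingers move at their own pace and stop on an object; FORCE is the grip in N (left out, the last holds). Time passes only in rows, so rows that repeat a pose let the fingers close. It gives the time, the measured TCP pose, the force, the opening and the grip force at its end, in the units of the state.
- r.get_state(): the state, without advancing time (a new reading comes with each control period).
- r.capture(name): name is "side" or "top" or "wrist"; returns the picture (384x512x3 uint8, red, green, blue); there is no depth.
- r.camera_params(name): a dict with "mtx" (3x3 intrinsics, pixels), "rvec" (rotation vector, rad) and "tvec" (3), from world to camera coordinates, as OpenCV has them; the wrist camera has in their place "mount" (4x4, takes a point from camera to tool coordinates, whose origin is the TCP and whose axes are the flange's). Camera axes: x right, y down, z forward; pixel columns grow to the right and rows downward; lengths in m; the calibration is good to about 2 mm. A picture is of the moment at which its call begins: read the wrist's pose just before it. camera_params takes no time and is no camera call.
- r.close_job(): hands the job in; it is judged then, once.
The state is a dict: "time_s": time; "joints": joint angles; "qd": joint speeds; "joint_torque": joint torques, N m; "tcp_pos": TCP position; "eef_rot": TCP orientation; "contact_force": force on the tool from outside, world axes, zero at the start; "moment": the same for the moment, N m; "gripper_width": finger opening in m; "gripper_force": force on a finger pad.
Only numpy, scipy, OpenCV 4.12 (cv2) and the standard library are available. Lean on these libraries where they do the work, as an engineer would, in place of code of your own. Each camera call takes 0.05 s, during which the arm holds its last target. There are 200 camera calls.

## Working session

There is one attempt and no reset: what is moved stays moved. The work goes in short steps, Python scripts to look and compute and a shell command to move; the robot and the scene stay as the last step left them, time stands still between calls to the robot, and variables do not carry over. Pictures are saved under pics/ and viewed, at most 10 in all, crops included, and the job is handed in when it is done.

```bash
mkdir -p pics
python3 - <<'E'
from plant import r
import cv2,numpy as np
for n in("side","top"):
    im=r.capture(n); cv2.imwrite(f"pics/{n}0.png",cv2.cvtColor(im,cv2.COLOR_RGB2BGR))
    p=r.camera_params(n); R=cv2.Rodrigues(np.array(p["rvec"]))[0]
    print(n,np.round(p["mtx"],1).tolist(),"C",np.round(-R.T@np.array(p["tvec"]).ravel(),3),"fwd",R[2].round(2))
print(np.round(r.camera_params("wrist")["mount"],3)); s=r.get_state(); print(s)
E
```

```text
side [[355.3, 0.0, 261.4], [0.0, 355.3, 190.2], [0.0, 0.0, 1.0]] C [0.087 0.984 0.331] fwd [ 0.46 -0.82 -0.34]
top [[453.2, 0.0, 259.1], [0.0, 453.2, 194.9], [0.0, 0.0, 1.0]] C [0.265 0.282 1.074] fwd [ 0.21 -0.01 -0.98]
[[-0.    -0.955 -0.295  0.079]
 [ 1.    -0.    -0.     0.001]
 [-0.    -0.295  0.955 -0.139]
 [ 0.     0.     0.     1.   ]]
{'time_s': 0.1, 'joints': array([-4.82951432e+01,  2.05866304e+01,  6.40734758e-01, -1.76443312e-02,
       -7.01359563e+01, -1.65062146e+01]), 'qd': array([-0.01859009, -0.09162581,  0.0848802 ,  0.01687712,  0.0782039 ,
        0.09170187]), 'joint_torque': array([-3.85595748e-03, -5.84161484e+01,  2.93750399e+01,  7.01546386e+00,
        1.02156086e-02, -6.72681563e-05]), 'tcp_pos': array([ 0.28719152, -0.61041912,  0.24473756]), 'eef_rot': array([ 1.79916808e+02, -7.35355058e-03, -1.54807360e+02]), 'contact_force': array([ 0.76551918, -0.55688918, -0.24333798]), 'moment': array([0.00209422, 0.03908691, 0.01112666]), 'gripper_force': 0.0, 'gripper_width': 0.08739812997147636}
```

View pics/side0.png

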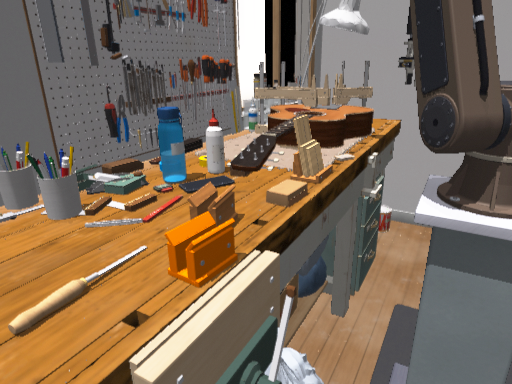

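View pics/top0.png

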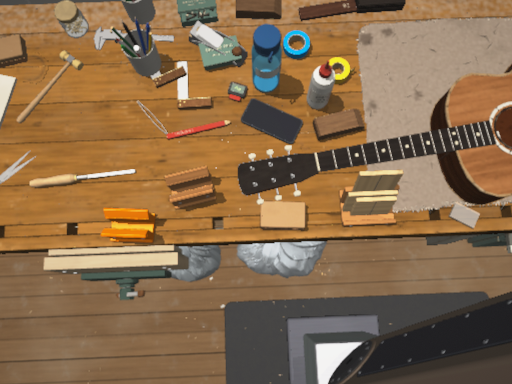

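The side view shows the rack and leaning boards at about (308,155), the wooden stand at (212,205) and the orange decoy at (200,245). In the top view the rack is at about (370,195), the wooden stand at (190,188) and the decoy at (128,222). I'll zoom in on the rack and stand.

Run:
```python
import cv2,numpy as np
t=cv2.imread("pics/top0.png");s=cv2.imread("pics/side0.png")
z=lambda im,x,y,w,h:cv2.resize(im[y:y+h,x:x+w],(400,300),interpolation=cv2.INTER_CUBIC)
# each crop 80x60 (x5)
a=np.hstack([z(t,330,165,80,60),z(t,150,155,80,60)]);b=np.hstack([z(s,270,110,80,60)[:,:],z(s,175,170,80,60)])
cv2.imwrite("pics/z0.png",np.vstack([a,b]))
```

```text
(no output)
```

View pics/z0.png

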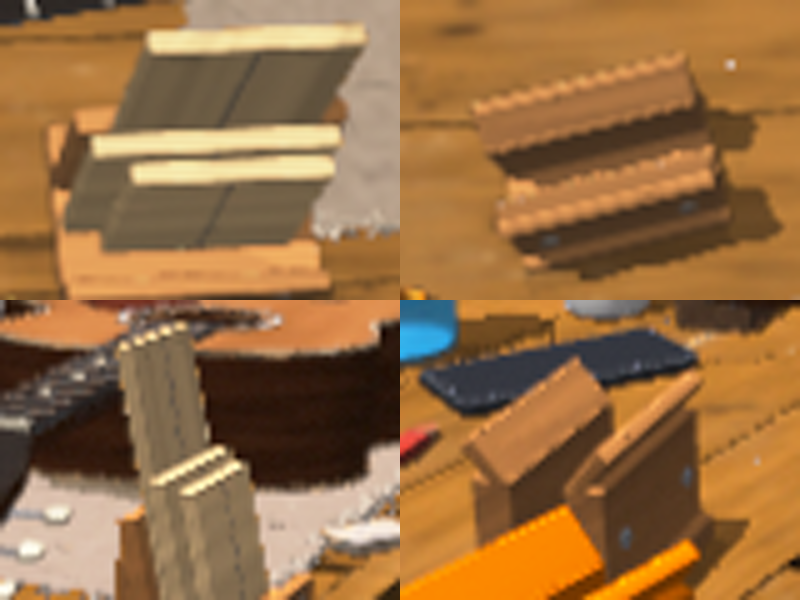

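The tall board is at the back of the stack and leans away from the robot (+x). Its top edge strip runs from (148,42) to (364,37) in the first crop. The stand's rims run along (475,105)-(685,55) and (503,222)-(715,163). I'll compute poses from these.

```bash
cat > h.py <<'E'
import cv2,numpy as np
from plant import r
from scipy.spatial.transform import Rotation as Ro
def ray(n,uv,T=None):
    p=r.camera_params(n);K=np.array(p["mtx"])
    d=np.linalg.inv(K)@[uv[0],uv[1],1]
    if n=="wrist":
        M=T@np.array(p["mount"]);return M[:3,3],M[:3,:3]@d
    R=cv2.Rodrigues(np.array(p["rvec"]))[0]
    return -R.T@np.array(p["tvec"]).ravel(),R.T@d
def onz(n,uv,z,T=None):
    c,d=ray(n,uv,T);return c+d*(z-c[2])/d[2]
def tri(n1,u1,n2,u2,T=None):
    a,d=ray(n1,u1,T);b,e=ray(n2,u2,T)
    k=np.linalg.lstsq(np.c_[d,-e],b-a,rcond=None)[0];P,Q=a+d*k[0],b+e*k[1]
    return (P+Q)/2,np.linalg.norm(P-Q)
def pose():
    s=r.get_state();T=np.eye(4);T[:3,:3]=Ro.from_euler("xyz",s["eef_rot"],degrees=True).as_matrix();T[:3,3]=s["tcp_pos"];return T
def shift(T,Tg):
    D=np.linalg.inv(T)@Tg;return (D[:3,3]*1000).round(1),Ro.from_matrix(D[:3,:3]).as_rotvec().round(4)
def grasp(p,yaw,lean):   # board x dir at yaw, top leaning toward +x by lean deg; tool z down board
    X=Ro.from_euler("yz",[lean,yaw],degrees=True).as_matrix()
    T=np.eye(4);T[:3,:3]=np.c_[X[:,1],X[:,0],-X[:,2]];T[:3,3]=p;return T
E
python3 - <<'E'
from h import *
t=lambda x,y:(x/5-.4+330,y/5-.4+165)
print("tall top corners");c=[]
for q in[(148,32),(366,27),(150,53),(361,46)]: c.append(onz("top",t(*q),.174));print(c[-1].round(4))
c=np.array(c);print(c.mean(0),"yaw of edge",np.degrees(np.arctan2(*(c[0]-c[1])[[1,0]])),np.degrees(np.arctan2(*(c[2]-c[3])[[1,0]])))
t2=lambda x,y:((x-400)/5-.4+150,y/5-.4+155)
print("stand rims")
for q in[(473,103),(686,52),(498,212),(713,147),(505,235),(717,180)]: print(onz("top",t2(*q),.08).round(4))
s=lambda x,y:(x/5-.4+270,(y-300)/5-.4+110)
print(tri("top",t(148,32),"side",s(118,348)),tri("top",t(366,27),"side",s(180,322)))
E
```

```text
tall top corners
[0.5034 0.0664 0.174 ]
[ 0.5019 -0.0235  0.174 ]
[0.4945 0.0664 0.174 ]
[ 0.4939 -0.0205  0.174 ]
[0.49841264 0.02219573 0.174     ] yaw of edge 89.04015404849636 89.64179684516158
stand rims
[0.5364 0.4866 0.08  ]
[0.5565 0.3897 0.08  ]
[0.4853 0.4752 0.08  ]
[0.5114 0.3782 0.08  ]
[0.4746 0.4721 0.08  ]
[0.4961 0.3767 0.08  ]
(array([0.50234704, 0.06606896, 0.1741661 ]), np.float64(0.002111994882848337)) (array([ 0.50095263, -0.02244707,  0.17708391]), np.float64(0.0002598310118737088))
```

```bash
sed -i 's/np.c_\[X\[:,1\],X\[:,0\],-X\[:,2\]\]/np.c_[-X[:,1],-X[:,0],-X[:,2]]/' h.py
python3 - <<'E'
from h import *
u=Ro.from_euler("yz",[12,-.7],degrees=True).as_matrix()[:,2]
g=grasp(np.array([.4985,.022,.174])+.1*u,-.7,12)
T=pose();D=shift(T,g);print(g[:3,3],D,np.degrees(np.linalg.norm(D[1])))
E
```

```text
[0.51928962 0.02174599 0.27181476] (array([-479.1,  473.3,  -26.5]), array([-0.1857,  0.1178, -1.1145])) 65.08738969519126
```

```bash
python3 -m pendant '[[-120,118,-30,-0.04,0.03,-0.28],[-240,237,-40,-0.09,0.06,-0.55],[-240,237,-40,-0.09,0.06,-0.55],[-240,237,-40,-0.09,0.06,-0.55],[-240,237,-40,-0.09,0.06,-0.55],[-240,237,-40,-0.09,0.06,-0.55],[-479,473,-26.5,-0.1857,0.1178,-1.1145],[-479,473,-26.5,-0.1857,0.1178,-1.1145],[-479,473,-26.5,-0.1857,0.1178,-1.1145],[-479,473,-26.5,-0.1857,0.1178,-1.1145],[-479,473,-26.5,-0.1857,0.1178,-1.1145],[-479,473,-26.5,-0.1857,0.1178,-1.1145],[-479,473,-26.5,-0.1857,0.1178,-1.1145],[-479,473,-26.5,-0.1857,0.1178,-1.1145]]' 60
python3 - <<'E'
from h import *
T=pose();np.save("T1.npy",T);im=r.capture("wrist");cv2.imwrite("pics/w1.png",im[:,:,::-1])
E
```

```text
time_s: 1.85
tcp_pos: [0.519, 0.0204, 0.272]
eef_rot: [168.0, -0.1, -90.7]
contact_force: [-0.1, -0.4, -0.2]
gripper_width: 0.0602
gripper_force: 0.0
```

View pics/w1.png

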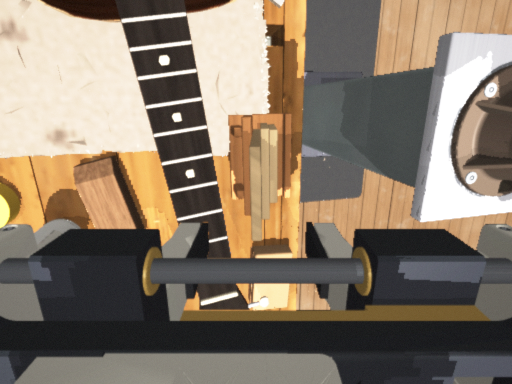

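The rack appears at about (262,165), with the light board edges between columns 250 and 278, and the stack lies between the open fingers. I'll take a closer crop to refine the position.

Run:
```python
import cv2
im=cv2.imread("pics/w1.png")
cv2.imwrite("pics/w1z.png",cv2.resize(im[105:255,220:310],None,fx=4,fy=4,interpolation=cv2.INTER_CUBIC))
```

```text
(no output)
```

View pics/w1z.png

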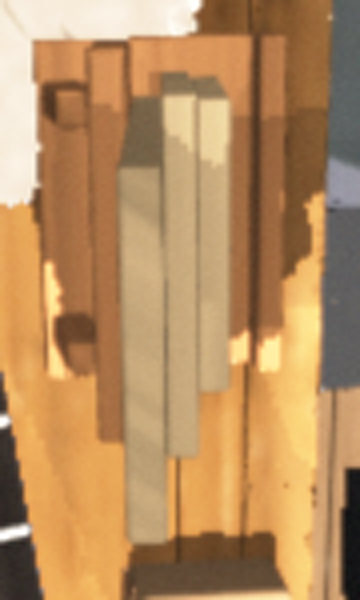

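The tall board's top face has crop corners (118,167), (163,167), (125,543) and (168,543).

Run:
```python
from h import *
T=np.load("T1.npy");t=lambda x,y:(x/4-.375+220,y/4-.375+105)
c=np.array([onz("wrist",t(*q),.174,T) for q in[(118,167),(163,167),(125,543),(168,543)]])
print(c.round(4),c.mean(0));print(np.degrees(np.arctan2(*(c[2]-c[0])[[1,0]])),np.degrees(np.arctan2(*(c[3]-c[1])[[1,0]])))
y=-1.0
u=Ro.from_euler("yz",[12,y],degrees=True).as_matrix()[:,2]
g=grasp(c.mean(0)-.036*u,y,12);print(shift(T,g),g[:3,3])
```

```text
[[ 0.5048 -0.0223  0.174 ]
 [ 0.495  -0.0219  0.174 ]
 [ 0.505   0.0665  0.174 ]
 [ 0.4946  0.0677  0.174 ]] [0.4998263  0.02248985 0.174     ]
89.88613439150248 90.27118036347973
(array([ -2.1,  -1.5, 135.8]), array([-0.0003, -0.0026,  0.0046])) [0.49234262 0.02262048 0.13878669]
```

```bash
python3 -m pendant '[[-1,-1,40,0,0,0.005],[-2,-1.5,80,0,0,0.005],[-2,-1.5,110,0,0,0.005],[-2,-1.5,136,0,0,0.005],[-2,-1.5,136,0,0,0.005],[-2,-1.5,136,0,0,0.005]]' 40 && python3 -m pendant '[[0,0,0,0,0,0],[0,0,0,0,0,0],[0,0,0,0,0,0],[0,0,0,0,0,0],[0,0,0,0,0,0],[0,0,0,0,0,0]]' 5 25
```

```text
time_s: 2.65
tcp_pos: [0.4935, 0.0228, 0.1399]
eef_rot: [168.1, -0.1, -91.0]
contact_force: [0.5, 0.2, 0.8]
gripper_width: 0.0401
gripper_force: 0.0
time_s: 3.4
tcp_pos: [0.4915, 0.0233, 0.1391]
eef_rot: [167.9, -0.2, -90.9]
contact_force: [-5.0, 1.4, 7.6]
gripper_width: 0.0101
gripper_force: 24.8
```

```bash
python3 -m pendant '[[0,0,-4,0,0,0],[0,0,-10,0,0,0],[0,0,-17,0,0,0],[0,0,-24,0,0,0],[0,0,-31,0,0,0],[0,0,-38,0,0,0],[0,0,-45,0,0,0],[0,0,-52,0,0,0],[0,0,-59,0,0,0],[0,0,-66,0,0,0],[0,0,-73,0,0,0],[0,0,-80,0,0,0],[0,0,-86,0,0,0],[0,0,-92,0,0,0],[0,0,-98,0,0,0],[0,0,-104,0,0,0]]' && python3 -m pendant '[[0,0,-15,0,0,0],[0,0,-35,0,0,0],[0,0,-60,0,0,0],[0,0,-85,0,0,0],[0,0,-85,0,0,0],[0,0,-85,0,0,0]]'
python3 - <<'E'
from h import *
np.set_printoptions(suppress=True)
print(r.get_state()["joints"].round(1))
for n in("top","side"):
    im=r.capture(n);cv2.imwrite(f"pics/{n}1.png",im[:,:,::-1])
a=cv2.imread("pics/top1.png")[140:240,310:440];b=cv2.imread("pics/side1.png")[70:200,240:370]
z=lambda i:cv2.resize(i,(400,int(400*i.shape[0]/i.shape[1])),interpolation=cv2.INTER_CUBIC)[:300]
cv2.imwrite("pics/z1.png",np.hstack([z(a)[:300],z(b)[:300]]))
E
```

```text
time_s: 5.4
tcp_pos: [0.5144, 0.0232, 0.2409]
eef_rot: [168.1, -0.1, -91.0]
contact_force: [0.7, 0.8, -1.3]
gripper_width: 0.0099
gripper_force: 25.0
time_s: 6.15
tcp_pos: [0.5316, 0.0231, 0.3234]
eef_rot: [168.0, -0.1, -91.0]
contact_force: [0.6, 0.1, -1.3]
gripper_width: 0.0099
gripper_force: 25.0
[ 20.5  12.1  -0.2  -4.3 -88.9 -21. ]
```

View pics/side1.png

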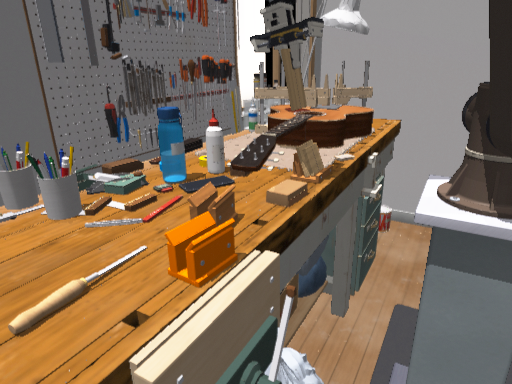

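Only the two short boards are left in the rack at about (308,158), still leaning, and the tall board hangs in the gripper at (290,85). Next I'll hover beside the stand with the board upright.

Run:
```python
from h import *
Y=Ro.from_euler("z",12.5,degrees=True).as_matrix()[:,1]
g=grasp(np.array([.516,.4313,.33])+.07*Y,12.5,0);print(g[:3,3],shift(pose(),g))
```

```text
[0.50084923 0.49964072 0.33      ] (array([-476. ,   39.6,    0. ]), array([ 0.2093,  0.0222, -0.2346]))
```

```bash
python3 -m pendant '[[-20,2,0,0.02,0.002,-0.02],[-60,5,0,0.04,0.004,-0.04],[-110,9,0,0.06,0.007,-0.07],[-160,13,0,0.08,0.009,-0.09],[-210,17,0,0.1,0.01,-0.11],[-260,21,0,0.12,0.012,-0.13],[-310,26,0,0.14,0.015,-0.15],[-360,30,0,0.16,0.017,-0.18],[-410,34,0,0.18,0.02,-0.2],[-450,38,0,0.2,0.021,-0.22],[-476,39.6,0,0.2093,0.0222,-0.2346],[-476,39.6,0,0.2093,0.0222,-0.2346],[-476,39.6,0,0.2093,0.0222,-0.2346],[-476,39.6,0,0.2093,0.0222,-0.2346],[-476,39.6,0,0.2093,0.0222,-0.2346]]'
python3 - <<'E'
from h import *
T=pose();np.save("T2.npy",T);im=r.capture("wrist");cv2.imwrite("pics/w2.png",cv2.resize(im[:300,60:460,::-1],(800,600),interpolation=cv2.INTER_CUBIC))
E
```

```text
time_s: 8.12
tcp_pos: [0.5016, 0.4989, 0.3312]
eef_rot: [-179.9, 0.0, -77.6]
contact_force: [-0.3, -0.1, -0.7]
gripper_width: 0.01
gripper_force: 25.0
```

View pics/w2.png

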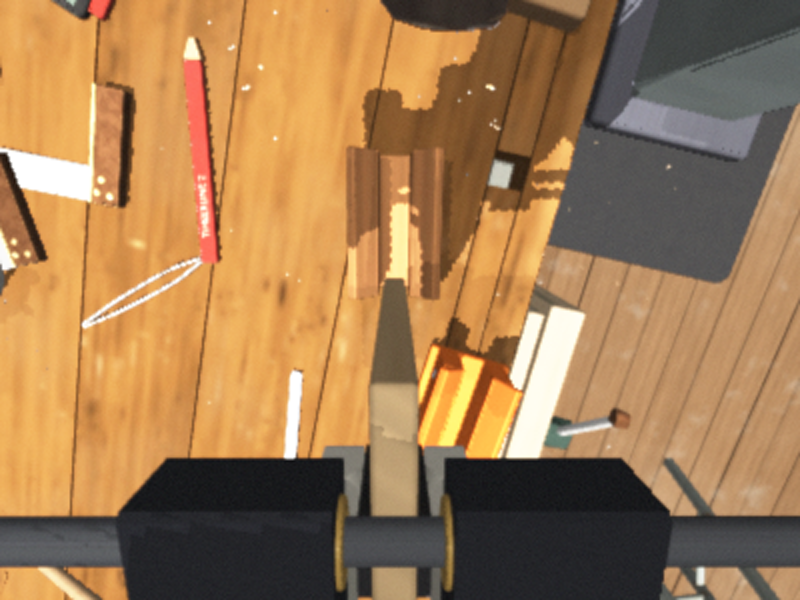

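The stand's rim corners are at (347,148), (444,150), (347,298) and (439,299), with the slot running nearly straight up the picture. The decoy is clear to the lower right.

Run:
```python
from h import *
T=np.load("T2.npy");t=lambda x,y:(x/2-.25+60,y/2-.25)
c=np.array([onz("wrist",t(*q),.08,T) for q in[(347,148),(444,150),(347,298),(439,299)]])
print(c.round(4),c.mean(0),np.degrees(np.arctan2(*(c[2]-c[0])[[1,0]]))-90,np.degrees(np.arctan2(*(c[3]-c[1])[[1,0]]))-90,np.linalg.norm(c[0]-c[1]),np.linalg.norm(c[2]-c[3]),np.linalg.norm(c[2]-c[0]))
f=np.array([onz("wrist",t(*q),.012,T) for q in[(381,155),(410,155)]]);print(f,f.mean(0))
y=13
for z in(.285,.144):
  g=grasp(np.array([*c.mean(0)[:2],z]),y,0);print(shift(pose(),g))
# board bottom corner of the nearer end, expected from grasp
b=T@np.array([.045,0,.129,1]);print(b,onz("wrist",t(394,280),b[2],T))
```

```text
[[0.5572 0.3944 0.08  ]
 [0.4955 0.382  0.08  ]
 [0.5385 0.4901 0.08  ]
 [0.4755 0.4769 0.08  ]] [0.51668565 0.4358577  0.08      ] 11.019487949449925 11.880466242464749 0.06292395669595838 0.06438695737316007 0.09756222592353195
[[0.53754747 0.3888811  0.012     ]
 [0.51591523 0.3841176  0.012     ]] [0.52673135 0.38649935 0.012     ]
(array([64.9, -1.1, 46.2]), array([-0.0017,  0.0003, -0.0096]))
(array([ 65. ,  -0.9, 187.2]), array([-0.0017,  0.0003, -0.0096]))
[0.51150819 0.45501401 0.20220564 1.        ] [0.51216881 0.45546191 0.20220564]
```

```bash
python3 -m pendant '[[25,-0.5,0,0,0,0.01],[50,-1,0,0,0,0.016],[65,-1,10,0,0,0.016],[65,-1,25,0,0,0.016],[65,-1,45,0,0,0.016],[65,-1,65,0,0,0.016],[65,-1,85,0,0,0.016],[65,-1,105,0,0,0.016],[65,-1,120,0,0,0.016],[65,-1,135,0,0,0.016],[65,-1,148,0,0,0.016],[65,-1,160,0,0,0.016],[65,-1,170,0,0,0.016],[65,-1,178,0,0,0.016],[65,-1,183,0,0,0.016],[65,-1,183,0,0,0.016],[65,-1,183,0,0,0.016]]'
python3 -m pendant '[[0,0,1.5,0,0,0],[0,0,3,0,0,0],[0,0,3,0,0,0]]'
```

```text
time_s: 10.3
tcp_pos: [0.5167, 0.4366, 0.1481]
eef_rot: [-179.9, 0.0, -78.4]
contact_force: [0.4, -0.4, -1.0]
gripper_width: 0.0099
gripper_force: 25.0
time_s: 10.68
tcp_pos: [0.5165, 0.4364, 0.1446]
eef_rot: [-179.9, -0.0, -78.4]
contact_force: [0.1, 0.4, -1.1]
gripper_width: 0.0096
gripper_force: 25.0
```

```bash
python3 -m pendant '[[0,0,1,0,0,0],[0,0,2,0,0,0],[0,0,2,0,0,0]]'|egrep 'tcp|cont';python3 -m pendant '[[0,0,1,0,0,0],[0,0,2,0,0,0],[0,0,2,0,0,0]]'|egrep 'tcp|cont'
```

```text
tcp_pos: [0.5165, 0.4364, 0.1426]
contact_force: [0.2, -0.6, -0.8]
tcp_pos: [0.5167, 0.4365, 0.1416]
contact_force: [-2.6, -1.6, 4.6]
```

Contact with the slot floor shows in the force reading. I'll release and retreat straight up.

```bash
python3 -m pendant '[[0,0,0,0,0,0],[0,0,0,0,0,0],[0,0,0,0,0,0],[0,0,0,0,0,0]]' 20 && python3 -m pendant '[[0,0,0,0,0,0],[0,0,0,0,0,0],[0,0,0,0,0,0],[0,0,0,0,0,0],[0,0,0,0,0,0],[0,0,0,0,0,0]]' 80 && python3 -m pendant '[[0,0,-10,0,0,0],[0,0,-30,0,0,0],[0,0,-60,0,0,0],[0,0,-90,0,0,0],[0,0,-120,0,0,0],[60,0,-150,0,0,0],[120,0,-150,0,0,0],[180,0,-150,0,0,0],[240,0,-150,0,0,0],[240,0,-150,0,0,0],[240,0,-150,0,0,0],[240,0,-150,0,0,0]]'
python3 - <<'E'
from h import *
for n in("top","side"): cv2.imwrite(f"pics/{n}2.png",r.capture(n)[:,:,::-1])
a=cv2.imread("pics/top2.png");b=cv2.imread("pics/side2.png")
z=lambda i,x,y,w,h:cv2.resize(i[y:y+h,x:x+w],(400,300),interpolation=cv2.INTER_CUBIC)
cv2.imwrite("pics/z2.png",np.vstack([np.hstack([z(a,330,150,100,75),z(a,140,140,100,75)]),np.hstack([z(b,260,110,100,75),z(b,160,140,120,90)])]))
E
```

```text
time_s: 11.92
tcp_pos: [0.5165, 0.4365, 0.1406]
eef_rot: [-179.9, -0.0, -78.4]
contact_force: [0.4, -0.4, -0.6]
gripper_width: 0.0197
gripper_force: 0.0
time_s: 12.68
tcp_pos: [0.5165, 0.4365, 0.1407]
eef_rot: [-179.9, -0.0, -78.4]
contact_force: [-1.3, -0.5, 0.5]
gripper_width: 0.0745
gripper_force: 0.0
time_s: 14.18
tcp_pos: [0.5644, 0.2024, 0.2909]
eef_rot: [-179.9, 0.0, -78.4]
contact_force: [0.3, 0.4, -0.2]
gripper_width: 0.08
gripper_force: 0.0
```

View pics/z2.png

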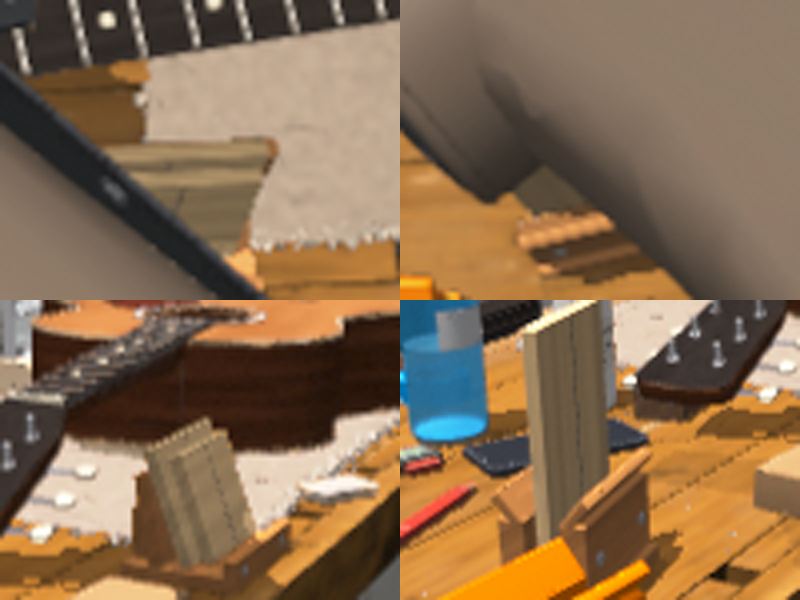

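The board stands upright, seated and centred in the wooden stand's slot. In the lower left crop the two short boards still lean in the rack at about (200,490). The robot is clear of everything.

```bash
python3 -c "
from plant import r
print(r.close_job())"
```

```text
the job is handed in; nothing more can be done
None
```

The tall board stands same end down, on the slot floor and roughly centred in the wooden stand. The other two boards still lean in the rack, and I handed the job in at about 14 s; the hand-in gave no verdict.

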